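Lock the drum of the bench sander

ROBOT

A 6-joint arm with a two-finger parallel gripper is mounted at the origin on the work surface. World frame = base frame: x ahead of the robot, y to its left, z up, the work surface at z = 0. Lengths are in mm, angles in rad, forces in N, time in s.
With the tool pointing down it reaches from about 275 to 750 mm from the base axis. Payload 10.2 kg.
Tool frame: the origin (TCP) lies between the finger pads; the fingertips stand 17 mm ahead of it and the grasp point (between the pads) lies 2 mm behind it (tips_ahead is the distance from the TCP to the fingertips, in mm); z points along the fingers, y is the line along which they close (so a half turn about z gives the same grasp; the last joint's range is limited). The gripper opens to 85 mm and grips with 20 to 120 N. Pads are 22 mm wide; open, the fingers measure 114 mm over their backs; the gripper's body (76 mm by 85 mm) begins 54 mm behind the grasp point. The pads swing forward as they close: fully open they stand 13 mm farther back than shut.
Start: joints at [1.087, 0.313, 1.498, -0, 1.331, -0.223], TCP at [135.386, 507.249, 248.294] pointing down, gripper open.
Joint ranges: [-2.94, 2.94], [-0.97, 2.17], [0.19, 2.56], [-1.23, 4.37], [0.02, 3.11], [-2.88, 2.88]. Speed limits (rad/s): [2.39, 2.39, 3.01, 3.14, 3.14, 3.14].

INTERFACE

Orientations are given as a unit quaternion [w, x, y, z].
In Python, from rig import sense, capture, finish_job, boxes_of, tips_ahead gives the robot as it stands.
- The arm moves only by the tool drive_tool, never from a script. Its argument "commands" is text: rows parted by semicolons, each of 7 numbers parted by spaces: the shift along the world's x, y, z in units of 0.1 m (1.0 is 0.1 m), then the turn, a rotation vector about the world's x, y, z in units of pi/4 rad (1.0 is pi/4 rad), then the opening in per cent of the stroke, from 0 (shut) to 100 (fully open). A call has 1 to 20 rows; each row shifts and turns the commanded pose from where the row before left it; what a row does not reach is not made up. A row lasts 1/12 s, in which the tool goes at most 41.7 mm and 7.16 degrees, less where a joint would pass 70% of its speed; a pose out of reach is approached as far as the arm can. A call with a number of a shift or a turn outside -1 to 1 is refused whole. A call with a gripper value outside its range is refused whole. The fingers move at their own pace and stop on an object; "force" is the grip in N (left out, the last holds). Time passes only in rows, so rows that do not move let the fingers close. It gives the time, the measured TCP pose, the force, the opening and the grip force at its end, in the units of the state.
- sense(): the state, without advancing time (a new reading comes with each control period).
- capture(name): name is "side" or "top"; returns a dict with "pixels" (420x560x3 uint8, blue, green, red), "fov_y" (degrees; the focal length in pixels is half the picture's height over the tangent of half this angle, whatever the lens; pixels are square), "cx", "cy" (the principal point, pixels), "k1" (the pictures are not rectified: a ray, as slopes to the right and down, at radius r is drawn at 1 + k1 r^2 times it, then the intrinsics apply), "position" and "attitude" of the camera in the world. Camera axes: x right, y down, z forward; pixel columns grow to the right and rows downward; lengths in mm; the calibration is good to about 2 mm. A picture is of the moment at which its call begins. There is no depth.
- finish_job(): hands the job in; it is judged then, once.
Trained networks look in a picture, given as the dict that the camera call returned (one of the last four; its "shot" number tells which), for a name from the list of things; names that differ only in an ending like _2 or _b are one class to them, and where a whole thing is asked for, a point or a joint stands for the part that bears it (a point fixed in the world has none). Each returns a list of dicts, best first, with "confidence" (0 to 1); they miss things now and then, are a little off and sometimes report something else, mostly with a low value. They report only what shows in the picture. A call takes as long as a camera call.
- boxes_of(picture, name): "position" ([column, row] in pixels, amid what is visible of it).
The state is a dict: "time_s": time; "joints": joint angles; "dq": joint speeds; "tau": joint torques, N m; "eef_pos": TCP position; "ee_rot": TCP orientation; "force": force on the tool from outside, world axes, zero at the start; "wrist_torque": the same for the moment, N m; "grip_width": opening from 0.0 (shut) to 1.0 (fully open); "grip_force": force on a finger pad.
Only numpy, scipy, OpenCV 4.12 (cv2) and the standard library are available. Lean on these libraries where they do the work, as an engineer would, in place of code of your own. Each camera call takes 0.05 s, during which the arm holds its last target. There are 200 camera calls.

TASK

Lock the sander's drum before its paper is changed: pull the T-shaped lock knob straight up to free it, turn it a quarter turn, either way, so that its bar lies parallel to the drum, then push it back down fully home and let go. Leave the round feed knob beside it as it is set.

Things in the scene. Friction and masses are not known exactly. Their poses are not given: they have to be found in the camera images.
- lock_bar (a point): Centre of the lock knob's grip: a black T-bar 60 mm long (x axis), 15 mm thick (y), 28 mm high (z, up). It sits on an 11 mm steel stem rising from a round steel collar 52 mm across (66 mm at its foot); when home, the collar's top is 26 mm below this point and the bar's underside 12 mm above the collar. At the start the bar lies across the drum, within 5 degrees. Turning it takes 0.04 N m.
- lock_pull (a joint): Lift of the lock knob in m: 0 home, 0.016 upper stop. Friction 4 N, no spring: it stays where left. A pin stops it turning (some 10 degrees of play) until it is up 10 mm; it then turns up to 100 degrees either way, and goes down only within about 10 degrees of parallel to, or across, the drum.
- sander: Bench sander, fixed. Origin: on the bench, centre of its plywood base (340 x 500 mm); y runs along the drum (100 mm across, axis at x = 75, 68 mm up). Grey control box at -x, top 70 mm above the bench. Its three knobs stand at x = -90, y = -130, 0 and 130 mm: lock knob, round feed knob and a fixed five-lobed star knob (52 mm across, 44 mm high), in any order.
- feed_knob (a joint): Angle of the round black feed knob (40 mm across, its top 32 mm above the control box) in rad, 0 as set at the start. It turns easily; not to be disturbed.

How it is judged:
By the outcome, as a careful person would: the job done as asked, in the order asked, and still so for the second after the job is handed in, with the robot touching nothing.
It also fails if it takes over 48 s, if anything falls off the work surface, if the arm or the gripper's body presses on something with over 40 N, if the wrist force passes 120 N, or if a joint passes its speed limit or range.

## Working session

There is one attempt and no reset: what is moved stays moved. The work goes in short steps, Python scripts to look and compute and a tool call to move; the robot and the scene stay as the last step left them, time stands still between calls to the robot, and variables do not carry over. Pictures are saved under pics/ and viewed, at most 10 in all, crops included, and the job is handed in when it is done.

Besides the shell and the picture viewer there is one more tool, called after "Emit:" as name(argument=value, ...) on one line, values as JSON. drive_tool: Moves the arm, as the interface text tells. Shifts and turns lie within -1 to 1; 1 stands for 0.1 m of shift or pi/4 rad of turn. Its arguments: {"type":"object","properties":{"commands":{"type":"string"},"force":{"type":"number"}},"required":["commands"]}

```bash
mkdir -p pics
cat > h.py <<'E'
import numpy as np, cv2
from rig import *
from scipy.spatial.transform import Rotation as R
def K(p):
    f=p["pixels"].shape[0]/2/np.tan(np.radians(p["fov_y"])/2)
    return np.array([[f,0,p["cx"]],[0,f,p["cy"]],[0,0,1]])
def rot(p):
    a=np.array(p["attitude"],float)
    return a if a.shape==(3,3) else R.from_quat(a[[1,2,3,0]]).as_matrix()
def ray(p,uv):
    k=K(p); d=np.array([p["k1"],0,0,0,0],float)
    n=cv2.undistortPoints(np.array([[uv]],float),k,d)[0,0]
    return rot(p)@np.array([n[0],n[1],1])
def atz(p,uv,z):
    c=np.array(p["position"]);r=ray(p,uv);return c+r*(z-c[2])/r[2]
def proj(p,X):
    q=rot(p).T@(np.array(X,float)-p["position"]); 
    return cv2.projectPoints(q.reshape(1,1,3),np.zeros(3),np.zeros(3),K(p),np.array([p["k1"],0,0,0,0],float))[0].ravel()
def tri(p1,u1,p2,u2):
    a,b=ray(p1,u1),ray(p2,u2);c=np.array(p1["position"]);d=np.array(p2["position"])
    s=np.linalg.lstsq(np.c_[a,-b],d-c,rcond=None)[0]
    return (c+a*s[0]+d+b*s[1])/2, np.linalg.norm(c+a*s[0]-d-b*s[1])
E
python3 - <<'E'
from h import *
np.set_printoptions(precision=1,suppress=True)
ps={n:capture(n) for n in("top","side")}
for n,p in ps.items():
    cv2.imwrite(f"pics/{n}0.png",p["pixels"]); print(n,p["position"],p["attitude"],p["fov_y"],p["k1"])
    for t in("lock_bar","sander","feed_knob"):
        print(t,[(np.round(b["position"],1),round(b["confidence"],2)) for b in boxes_of(p,t)[:3]])
for t in("lock_bar","feed_knob"):
    try: print(t,tri(ps["top"],boxes_of(ps["top"],t)[0]["position"],ps["side"],boxes_of(ps["side"],t)[0]["position"]))
    except Exception as e: print(e)
print(sense())
E
```

```text
top [564.5  36.9 822.4] [-0.   0.7 -0.7  0. ] 54.66847381391675 -0.07805505185735209
lock_bar [(array([177.1, 256.4]), 0.95)]
sander [(array([246.4, 191.3]), 0.64)]
feed_knob [(array([327. , 229.1]), 0.93)]
side [510.  540.6 492.2] [ 0.  -0.1  0.9 -0.4] 55.627077349347665 -0.03059671142381653
lock_bar [(array([322.1, 286.9]), 0.58)]
sander [(array([252. , 324.5]), 0.81)]
feed_knob [(array([304.8, 194.8]), 0.66)]
lock_bar (array([515.1, 202.6, 122.4]), np.float64(1.5167077364221733))
feed_knob (array([562.6, -61.7,  74.9]), np.float64(1.1543491815094356))
{'time_s': 0.6, 'joints': array([ 1.1,  0.3,  1.5,  0. ,  1.3, -0.2]), 'dq': array([-0., -0., -0., -0., -0.,  0.]), 'tau': array([ -0. , -41.2, -26. ,  -0. ,   0. ,  -0. ]), 'eef_pos': array([135.4, 507.2, 248.3]), 'ee_rot': array([-0. ,  0.1,  1. , -0. ]), 'force': array([ 0.3, -0.4,  0.1]), 'wrist_torque': array([-0.,  0.,  0.]), 'grip_force': 0.0, 'grip_width': 0.9963289644163722}
```

View pics/top0.png

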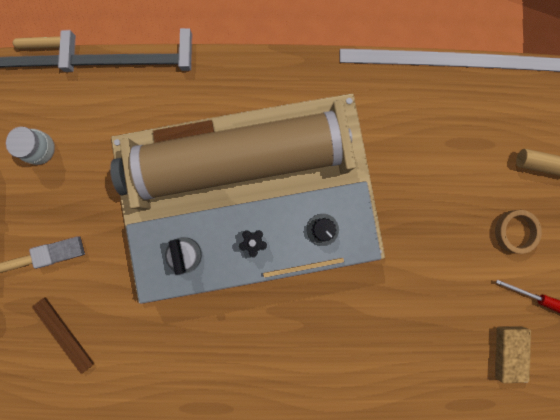

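View pics/side0.png

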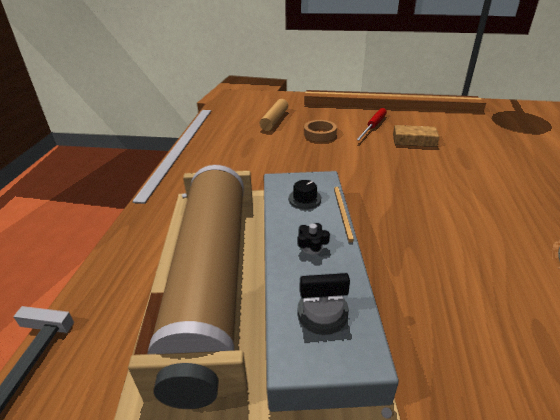

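The top view shows the lock bar at about (177,256), the star knob at (252,243) and the feed knob at (323,230). The drum is tilted about 10° in the picture. The side view shows the lock knob nearest the camera at (323,287). Next I measure the bar and box yaw.

Run:
```python
from h import *
np.set_printoptions(precision=2,suppress=True)
p=capture("top"); im=p["pixels"]
g=im.max(2); m=np.zeros_like(g); m[225:290,150:210]=(g[225:290,150:210]<38)
n,l,s,c=cv2.connectedComponentsWithStats(m)
i=1+np.argmax(s[1:,4]); print(s[i],c[i])
pts=np.argwhere(l==i)[:,::-1]
W=np.array([atz(p,q,125)[:2] for q in pts]); u=W-W.mean(0)
w,v=np.linalg.eigh(u.T@u); d=v[:,1]*np.sign(v[0,1]); print("bar",W.mean(0),"yaw",np.degrees(np.arctan2(d[1],d[0])),"ext",np.ptp(u@d),np.ptp(u@v[:,0]))
# box top: bluish grey
b=im.astype(int); mm=((b[...,0]-b[...,2]>8)&(b[...,0]>70)).astype(np.uint8)
n,l,s,c=cv2.connectedComponentsWithStats(mm); i=1+np.argmax(s[1:,4]); print(s[i])
P=np.argwhere(l==i)[:,::-1]; h=cv2.convexHull(P.astype(np.int32))[:,0]
H=np.array([atz(p,q,70)[:2] for q in h],np.float32); r=cv2.minAreaRect(H); print(r)
a=boxes_of(p,"lock_bar")[0]["position"];f=boxes_of(p,"feed_knob")[0]["position"]
A=atz(p,a,122)[:2];F=atz(p,f,88)[:2];print(A,F,np.degrees(np.arctan2(-(F-A)[0]*-1*-1,-(F-A)[1]))*1, np.linalg.norm(F-A))
s_=sense(); q=s_["ee_rot"]; M=R.from_quat(q[[1,2,3,0]]).as_matrix(); print(M, s_["joints"], tips_ahead)
crop=cv2.resize(im[215:300,130:270],None,fx=5,fy=5,interpolation=cv2.INTER_CUBIC); cv2.imwrite("pics/c1.png",crop)
sd=capture("side"); cv2.imwrite("pics/c2.png",cv2.resize(sd["pixels"][255:345,260:390],None,fx=6,fy=6,interpolation=cv2.INTER_CUBIC))
```

```text
[169 240  17  34 325] [176.65 256.29]
bar [514.72 202.68] yaw 12.51386424742958 ext 57.05475013616806 18.626408261582107
[  127   183   253   119 15967]
((538.9353637695312, 74.70265197753906), (145.75433349609375, 454.7863464355469), 10.812949180603027)
[516.58 200.38] [560.32 -60.61] -9.514576386690317 264.6263979101993
[[-0.97  0.26  0.  ]
 [ 0.26  0.97  0.  ]
 [-0.    0.   -1.  ]] [ 1.09  0.31  1.5  -0.    1.33 -0.22] 17.0
```

View pics/c1.png

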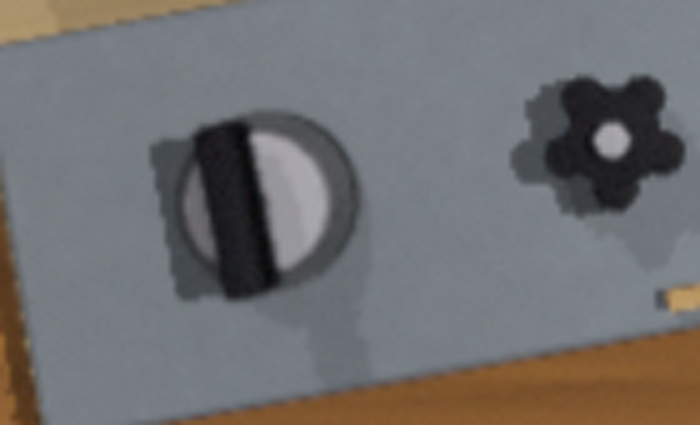

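View pics/c2.png

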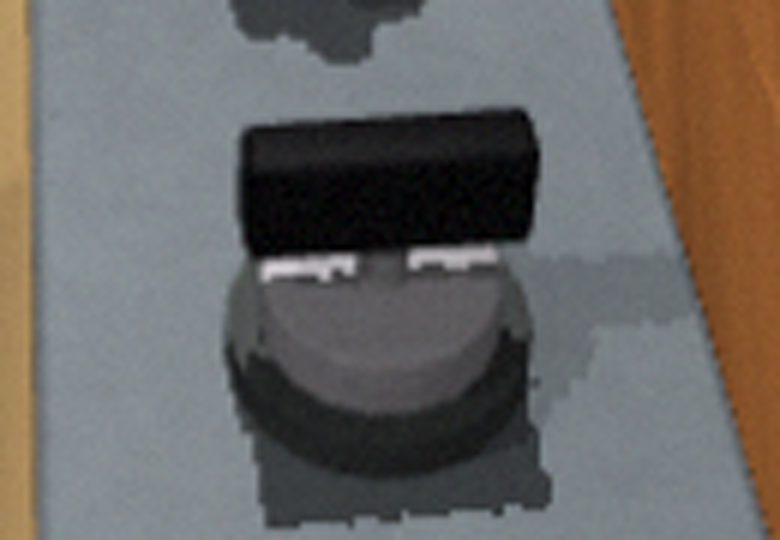

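Emit:
drive_tool(commands="0.19 -0.152 0 0 0 0.03 50;0.19 -0.152 0 0 0 0.03 50;0.19 -0.152 0 0 0 0.03 50;0.19 -0.152 0 0 0 0.03 50;0.19 -0.152 0 0 0 0.03 50;0.19 -0.152 0 0 0 0.03 50;0.19 -0.152 0 0 0 0.03 50;0.19 -0.152 0 0 0 0.03 50;0.19 -0.152 0 0 0 0.03 50;0.19 -0.152 0 0 0 0.03 50;0.19 -0.152 0 0 0 0.03 50;0.19 -0.152 0 0 0 0.03 50;0.19 -0.152 0 0 0 0.03 50;0.19 -0.152 0 0 0 0.03 50;0.19 -0.152 0 0 0 0.03 50;0.19 -0.152 0 0 0 0.03 50;0.19 -0.152 0 0 0 0.03 50;0.19 -0.152 0 0 0 0.03 50;0.19 -0.152 0 0 0 0.03 50;0.19 -0.152 0 0 0 0.03 50", force=40)

```text
time_s: 2.47
eef_pos: [516.3, 202.3, 248.3]
ee_rot: [0.0, -0.106, 0.994, 0.0]
force: [-0.4, 0.7, 0.1]
grip_width: 0.499
grip_force: 0.0
```

Run:
```python
from h import *
np.set_printoptions(precision=2,suppress=True)
p=capture("side"); s=sense(); print(s["eef_pos"],R.from_quat(s["ee_rot"][[1,2,3,0]]).as_matrix()[:,1],s["joints"],s["grip_width"])
# near face plane of bar: through C+7.5*ny
C=np.array([515,202.3,0]);n=np.array([-np.sin(np.radians(12.5)),np.cos(np.radians(12.5)),0]);P=C+7.5*n
for nm,uv in(("topnear",(325,283.7)),("botnear",(325,296.7))):
    c=np.array(p["position"]);r=ray(p,uv);t=n@(P-c)/(n@r);print(nm,c+r*t)
for z in(94,96,98,100,122): print(z,proj(p,[515,202.3,z]))
cv2.imwrite("pics/s2.png",cv2.resize(p["pixels"][130:350,200:420],None,fx=2.7,fy=2.7,interpolation=cv2.INTER_CUBIC))
```

```text
[518.92 199.73 247.91] [-0.21  0.98 -0.  ] [ 0.16  0.38  1.4  -0.    1.36 -1.62] 0.4998698770424184
topnear [512.53 209.43 135.8 ]
botnear [511.48 209.2  112.48]
94 [321.87 301.99]
96 [321.94 300.95]
98 [322.  299.9]
100 [322.07 298.85]
122 [322.8  286.95]
```

View pics/s2.png

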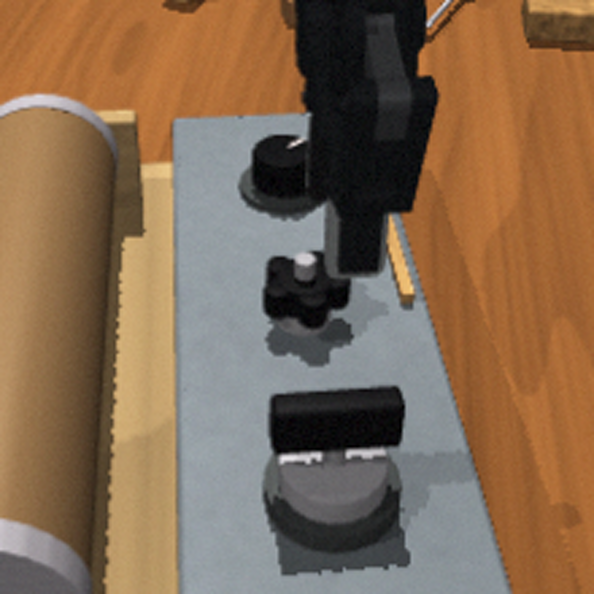

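Emit:
drive_tool(commands="0 0 0 0 0 0 50;0 0 -0.15 0 0 0 50;0 0 -0.2 0 0 0 50;0 0 -0.2 0 0 0 50;0 0 -0.2 0 0 0 50;0 0 -0.1 0 0 0 50;0 0 0 0 0 0 50;0 0 0 0 0 0 50;0 0 0 0 0 0 50")

```text
time_s: 3.27
eef_pos: [515.8, 203.6, 164.6]
ee_rot: [0.001, -0.105, 0.994, 0.0]
force: [-0.4, -1.0, 0.1]
grip_width: 0.5
grip_force: 0.0
```

Run:
```python
from h import *
np.set_printoptions(precision=2,suppress=True)
p=capture("side"); s=sense(); print(s["eef_pos"],R.from_quat(s["ee_rot"][[1,2,3,0]]).as_matrix()[:,1],s["force"])
cv2.imwrite("pics/s3.png",cv2.resize(p["pixels"][180:350,220:420],None,fx=3,fy=3,interpolation=cv2.INTER_CUBIC))
```

```text
[515.83 203.53 164.65] [-0.21  0.98 -0.  ] [ 0.12 -0.14  0.09]
```

View pics/s3.png

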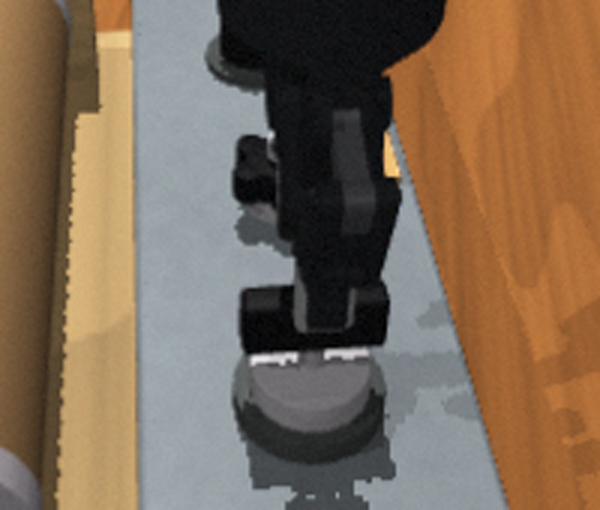

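The open finger stands in front of the bar near its middle, at about (325,310) in the crop, and is still above the collar. I'll lower and close.

Emit:
drive_tool(commands="-0.005 -0.01 -0.15 0 0 0 50;0 0 -0.15 0 0 0 50;0 0 -0.1 0 0 0 50;0 0 -0.02 0 0 0 50;0 0 0 0 0 0 50;0 0 0 0 0 0 50;0 0 0 0 0 0 10;0 0 0 0 0 0 10;0 0 0 0 0 0 10;0 0 0 0 0 0 10;0 0 0 0 0 0 10;0 0 0 0 0 0 10;0 0 0 0 0 0 10;0 0 0 0 0 0 10", force=40)

```text
time_s: 4.48
eef_pos: [515.4, 201.5, 122.2]
ee_rot: [0.001, -0.105, 0.994, -0.001]
force: [0.1, -5.1, 4.4]
grip_width: 0.171
grip_force: 39.8
```

Emit:
drive_tool(commands="0 0 0.03 0 0 0 10;0 0 0.04 0 0 0 10;0 0 0.04 0 0 0 10;0 0 0.03 0 0 0 10;0 0 0 0 0 0 10;0 0 0 0 0 0 10;0 0 0 0 0 0 10")

```text
time_s: 5.07
eef_pos: [515.4, 201.5, 135.9]
ee_rot: [0.001, -0.105, 0.994, -0.001]
force: [0.8, -5.7, 1.5]
grip_width: 0.173
grip_force: 39.8
```

Emit:
drive_tool(commands="0 0 0 0 0 -0.1 10;0 0 0 0 0 -0.1 10;0 0 0 0 0 -0.1 10;0 0 0 0 0 -0.1 10;0 0 0 0 0 0 10;0 0 0 0 0 0 10")

```text
time_s: 5.57
eef_pos: [515.5, 201.2, 135.9]
ee_rot: [0.001, 0.052, 0.999, -0.001]
force: [1.3, -6.8, 1.3]
grip_width: 0.168
grip_force: 39.9
```

Run:
```python
from h import *
np.set_printoptions(precision=2,suppress=True)
p=capture("side"); s=sense(); print(s["eef_pos"],s["force"],s["wrist_torque"],s["joints"])
cv2.imwrite("pics/s4.png",cv2.resize(p["pixels"][180:350,220:420],None,fx=3,fy=3,interpolation=cv2.INTER_CUBIC))
```

```text
[515.46 201.23 135.88] [ 1.01 -6.52  0.72] [-1.15 -0.19 -0.04] [ 0.16  0.48  1.56 -0.    1.1  -1.3 ]
```

View pics/s4.png

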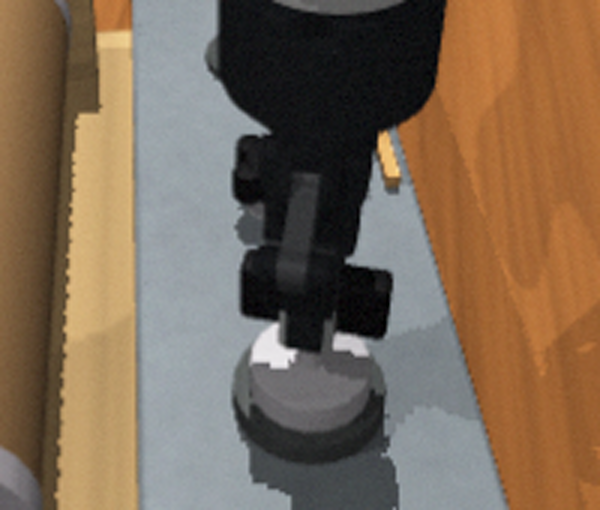

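The bar is lifted and turns with the tool, with a moment of only 0.04 N m. I'll turn the remaining 73.7°.

Emit:
drive_tool(commands="0 0 0 0 0 -0.091 10;0 0 0 0 0 -0.091 10;0 0 0 0 0 -0.091 10;0 0 0 0 0 -0.091 10;0 0 0 0 0 -0.091 10;0 0 0 0 0 -0.091 10;0 0 0 0 0 -0.091 10;0 0 0 0 0 -0.091 10;0 0 0 0 0 -0.091 10;0 0 0 0 0 -0.091 10;0 0 0 0 0 -0.091 10;0 0 0 0 0 -0.091 10;0 0 0 0 0 -0.091 10;0 0 0 0 0 -0.091 10;0 0 0 0 0 -0.091 10;0 0 0 0 0 -0.091 10;0 0 0 0 0 -0.091 10;0 0 0 0 0 -0.091 10;0 0 0 0 0 0 10;0 0 0 0 0 0 10")

```text
time_s: 7.28
eef_pos: [514.9, 200.3, 135.8]
ee_rot: [0.001, 0.641, 0.768, -0.002]
force: [-2.3, -12.3, 2.5]
grip_width: 0.168
grip_force: 40.1
```

Run:
```python
from h import *
np.set_printoptions(precision=3,suppress=True)
s=sense(); print(s["eef_pos"],s["force"],s["wrist_torque"],s["joints"]);v=R.from_quat(s["ee_rot"][[1,2,3,0]]).as_matrix()[:,1];print(np.degrees(np.arctan2(v[1],v[0])))
```

```text
[514.917 200.347 135.756] [ -2.289 -12.337   2.488] [-2.136  0.349 -0.011] [ 0.161  0.484  1.559 -0.004  1.099 -0.018]
10.331062475326311
```

Emit:
drive_tool(commands="0 -0.018 0 0 0 0 10;0 0 -0.03 0 0 0 10;0 0 -0.04 0 0 0 10;0 0 -0.04 0 0 0 10;0 0 -0.02 0 0 0 10;0 0 -0.01 0 0 0 10;0 0 -0.01 0 0 0 10;0 0 -0.01 0 0 0 10;0 0 0 0 0 0 10;0 0 0 0 0 0 10")

```text
time_s: 8.12
eef_pos: [515.1, 200.0, 121.9]
ee_rot: [0.001, 0.64, 0.768, 0.0]
force: [-9.6, -7.5, 24.0]
grip_width: 0.167
grip_force: 43.5
```

Emit:
drive_tool(commands="0 0 0.015 0 0 0 10;0 0 0 0 0 0 10;0 0 0 0 0 0 50;0 0 0 0 0 0 50;0 0 0 0 0 0 50;0 0 0 0 0 0 50;0 0 0 0 0 0 50;0 0 0 0 0 0 50;0 0 0 0 0 0 50;0 0 0.1 0 0 0 50;0 0 0.2 0 0 0 50;0 0 0.2 0 0 0 50;0 0 0.2 0 0 0 50;0 0 0.2 0 0 0 50;0 0 0.2 0 0 0 50;-0.2 0.2 0.1 0 0 0 50;-0.2 0.2 0 0 0 0 50;-0.2 0.2 0 0 0 0 50;-0.2 0.2 0 0 0 0 50;-0.2 0.2 0 0 0 0 50")

```text
time_s: 9.78
eef_pos: [413.8, 301.2, 241.7]
ee_rot: [0.0, 0.641, 0.768, 0.0]
force: [0.5, -0.1, -0.5]
grip_width: 0.5
grip_force: 0.0
```

Emit:
drive_tool(commands="-0.2 0.2 0 0 0 0 50;-0.2 0.2 0 0 0 0 50;-0.2 0.2 0 0 0 0 50;-0.2 0.2 0 0 0 0 50;-0.2 0.2 0 0 0 0 50;-0.2 0.2 0 0 0 0 50;0 0 0 0 0 0 50;0 0 0 0 0 0 50;0 0 0 0 0 0 50")

```text
time_s: 10.53
eef_pos: [295.1, 420.3, 241.3]
ee_rot: [0.0, 0.64, 0.768, 0.0]
force: [0.1, -0.3, 0.3]
grip_width: 0.499
grip_force: 0.0
```

Run:
```python
from h import *
np.set_printoptions(precision=2,suppress=True)
p=capture("top"); q=capture("side"); im=p["pixels"]
g=im.max(2); m=np.zeros_like(g); m[225:290,150:210]=(g[225:290,150:210]<38)
n,l,s,c=cv2.connectedComponentsWithStats(m); i=1+np.argmax(s[1:,4])
W=np.array([atz(p,x,125)[:2] for x in np.argwhere(l==i)[:,::-1]]); u=W-W.mean(0)
w,v=np.linalg.eigh(u.T@u); d=v[:,1]; print("bar",W.mean(0),np.degrees(np.arctan2(d[1],d[0])),np.ptp(u@d))
for P in(p,q): print([(b["position"],b["confidence"]) for b in boxes_of(P,"lock_bar")[:1]+boxes_of(P,"feed_knob")[:1]])
print(sense()["eef_pos"],sense()["time_s"])
A=cv2.resize(im[190:310,130:360],(690,360)); 
cv2.imwrite("pics/f1.png",cv2.hconcat([cv2.resize(im[210:300,130:220],(390,390)),cv2.resize(q["pixels"][255:345,275:365],(390,390))]))
```

```text
bar [514.15 203.49] 100.64623955412198 62.89132514621261
[([177.7, 256.0], 0.53), ([325.8, 226.9], 0.67)]
[([320.5, 287.1], 0.81), ([304.9, 192.4], 0.78)]
[295.36 420.07 240.84] 10.8333
```

View pics/f1.png

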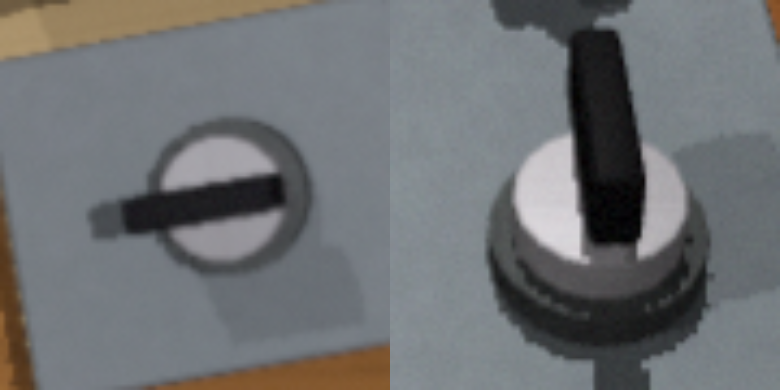

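Run:
```python
from h import *
p=capture("side")
for z in (108,112,122): print(z,proj(p,[509.5,231.8,z]))
a=cv2.imread("pics/side0.png");d=np.abs(a[165:215,275:330].astype(int)-p["pixels"][165:215,275:330]).max();print("feed diff",d)
```

```text
108 [325.41365826 313.8952354 ]
112 [325.57089765 311.72797431]
122 [325.9707623  306.21048324]
feed diff 18
```

The bar is parallel and the feed knob is unchanged. I'll make sure it is fully home with a gentle press on its top using the closed fingertips.

Emit:
drive_tool(commands="0.2 -0.2 0 0 0 0 0;0.2 -0.2 0 0 0 0 0;0.2 -0.2 0 0 0 0 0;0.2 -0.2 0 0 0 0 0;0.2 -0.2 0 0 0 0 0;0.2 -0.2 0 0 0 0 0;0.2 -0.2 0 0 0 0 0;0.2 -0.2 0 0 0 0 0;0.2 -0.2 0 0 0 0 0;0.2 -0.19 0 0 0 0 0;0.19 -0.19 0 0 0 0 0;0 0 -0.2 0 0 0 0;0 0 -0.2 0 0 0 0;0 0 -0.2 0 0 0 0;0 0 -0.15 0 0 0 0;0 0 0 0 0 0 0;0 0 0 0 0 0 0;0 0 0 0 0 0 0")

```text
time_s: 12.38
eef_pos: [514.4, 202.5, 166.9]
ee_rot: [0.001, 0.641, 0.768, 0.001]
force: [-0.2, 0.6, 0.3]
grip_width: -0.001
grip_force: 0.0
```

Emit:
drive_tool(commands="0 0 -0.03 0 0 0 0;0 0 -0.03 0 0 0 0;0 0 -0.02 0 0 0 0;0 0 -0.02 0 0 0 0;0 0 0 0 0 0 0;0 0 0 0 0 0 0")

```text
time_s: 12.88
eef_pos: [513.9, 202.5, 155.8]
ee_rot: [-0.0, 0.64, 0.768, -0.0]
force: [-0.2, 1.4, 0.3]
grip_width: -0.0
grip_force: 0.0
```

Emit:
drive_tool(commands="0 0 -0.015 0 0 0 0;0 0 -0.015 0 0 0 0;0 0 -0.01 0 0 0 0;0 0 0 0 0 0 0;0 0 0 0 0 0 0")

```text
time_s: 13.3
eef_pos: [514.8, 202.7, 154.7]
ee_rot: [0.001, 0.64, 0.768, 0.002]
force: [-5.4, -1.3, 21.2]
grip_width: 0.001
grip_force: 10.5
```

It holds at a hard stop under 21 N, at the home height. I'll retreat.

Emit:
drive_tool(commands="0 0 0.1 0 0 0 0;0 0 0.2 0 0 0 0;0 0 0.2 0 0 0 0;0 0 0.2 0 0 0 0;0 0 0.2 0 0 0 0;-0.2 0.2 0 0 0 0 0;-0.2 0.2 0 0 0 0 0;-0.2 0.2 0 0 0 0 0;-0.2 0.2 0 0 0 0 0;-0.2 0.2 0 0 0 0 0;0 0 0 0 0 0 0;0 0 0 0 0 0 0;0 0 0 0 0 0 0;0 0 0 0 0 0 0")

```text
time_s: 14.47
eef_pos: [414.5, 301.9, 241.8]
ee_rot: [0.0, 0.641, 0.768, -0.0]
force: [-1.0, 0.7, -1.1]
grip_width: 0.001
grip_force: 0.0
```

```bash
python3 -c "
from rig import *
print(sense()['force'],finish_job())"
```

```text
the job is handed in; nothing more can be done
[-0.99844693  0.72502795 -1.06513286] None
```

The job is handed in at about 14.5 s: I pulled the lock knob up, turned it a quarter turn parallel to the drum, pushed it fully home (it held firm under a 21 N press) and let go, without touching the feed knob.

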